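Set out the hand bells in scale order

TASK

The biggest and the smallest hand bell already stand at the two ends of the long wooden playing rack. Move the four other bells from the black storage rack into the four empty bays between them, one to a bay, so that the row runs in order of size from the biggest to the smallest. Set each bell down upright, do not drop it in, and leave the two end bells and the tins beside the racks where they are.

Things in the scene. Friction and masses are not known exactly. Their poses are not given: they have to be found in the camera images.
- bell_68: brass hand bell standing mouth down, the biggest of the six, already in an end bay of the playing rack (either end). Mouth 68 mm across (its widest part); brass part 68 mm tall, narrowing upwards; on top an upright round wooden handle, 18 mm in diameter, 72 mm long; 140 mm tall in all, about 260 g. Origin: centre of the mouth (underside), z up through the handle; round, so yaw means nothing
- bell_60: brass hand bell standing mouth down, the second biggest of the six; starts in any bay of the storage rack. Mouth 60 mm across (its widest part); brass part 60 mm tall, narrowing upwards; on top an upright round wooden handle, 18 mm in diameter, 66 mm long; 126 mm tall in all, about 210 g. Origin: centre of the mouth (underside), z up through the handle; round, so yaw means nothing
- bell_52: brass hand bell standing mouth down, the third biggest; starts in any bay of the storage rack. Mouth 52 mm across (its widest part); brass part 52 mm tall, narrowing upwards; on top an upright round wooden handle, 18 mm in diameter, 60 mm long; 112 mm tall in all, about 170 g. Origin: centre of the mouth (underside), z up through the handle; round, so yaw means nothing
- bell_44: brass hand bell standing mouth down, the fourth biggest; starts in any bay of the storage rack. Mouth 44 mm across (its widest part); brass part 44 mm tall, narrowing upwards; on top an upright round wooden handle, 18 mm in diameter, 54 mm long; 98 mm tall in all, about 130 g. Origin: centre of the mouth (underside), z up through the handle; round, so yaw means nothing
- bell_36: brass hand bell standing mouth down, the fifth biggest (second smallest); starts in any bay of the storage rack. Mouth 36 mm across (its widest part); brass part 36 mm tall, narrowing upwards; on top an upright round wooden handle, 18 mm in diameter, 48 mm long; 84 mm tall in all, about 90 g. Origin: centre of the mouth (underside), z up through the handle; round, so yaw means nothing
- bell_30: brass hand bell standing mouth down, the smallest of the six, already in the other end bay of the playing rack. Mouth 30 mm across (its widest part); brass part 30 mm tall, narrowing upwards; on top an upright round wooden handle, 18 mm in diameter, 44 mm long; 74 mm tall in all, about 60 g. Origin: centre of the mouth (underside), z up through the handle; round, so yaw means nothing
- playing_rack: wooden rack, fixed to the table, 84 mm (x) by 496 mm (y), on two feet; six bays in a row along y. Origin: centre of underside, at table height. Bay centres at x = 0, y = -203, -120, -40, 40, 120, 203 mm. Felt floor of the bays 20 mm above origin; 4 mm rails and partitions rise to 32 mm. Bays 76 by 76 mm (end bays 82 in y). May be nearer to the robot than the storage rack, or beyond it
- storage_rack: black case bottom, fixed to the table, 84 mm (x) by 324 mm (y), a small steel handle at each end; four bays in a row along y. Origin: centre of underside, at table height. Bay centres at x = 0, y = -120, -40, 40, 120 mm; floor 10 mm above origin; 4 mm rails and partitions rise to 26 mm. Bays 76 by 76 mm. A bell starts within 5 mm (x and y) of each bay centre
- tin_can: closed ribbed steel can standing at one side of the racks, 76 mm across and 110 mm tall, not part of the job. Origin: centre of its underside
- flat_tin: low steel tin with a red band standing at the other side of the racks, 86 mm across and 42 mm tall, not part of the job. Origin: centre of its underside
Things that resemble listed ones, but are neither listed nor needed, are in the scene too. What is shaped like the bell_52 but red is not meant.

How it is judged:
By the outcome, as a careful person would: the job done as asked, in the order asked, and still so for the second after the job is handed in, with the robot touching nothing.
It also fails if it takes over 104 s, if anything falls off the work surface, if the arm or the gripper's body presses on something with over 40 N, if the wrist force passes 120 N, or if a joint passes its speed limit or range.

ROBOT

A 6-joint arm with a two-finger parallel gripper is mounted at the origin on the work surface. World frame = base frame: x ahead of the robot, y to its left, z up, the work surface at z = 0. Lengths are in m, angles in degrees, forces in N, time in s.
With the tool pointing down it reaches from about 0.375 to 0.75 m from the base axis. Payload 9 kg.
Tool frame: the origin (TCP) lies at the very end of the fingers, on their centre line; the grasp point (between the pads) lies 19 mm behind it; z points along the fingers, y is the line along which they close (so a half turn about z gives the same grasp; the last joint's range is limited). The gripper opens to 85 mm and grips with 20 to 120 N. Pads are 22 mm wide; open, the fingers measure 114 mm over their backs; the gripper's body (76 mm by 85 mm) begins 54 mm behind the grasp point. The pads swing forward as they close: fully open they stand 13 mm farther back than shut.
Start: joints at [-80.14, 5.964, 5.575, 89.605, 0, 77.527], TCP at [0.228, -0.555, 0.231] pointing down, gripper open.
Joint ranges: [-171.21, 171.21], [-48.23, 106.86], [-62.78, 66.21], [-105.2, 120.99], [-86.42, 89.51], [-180, 180]. Speed limits (degrees/s): [127.2, 127.2, 147.25, 180, 180, 180].

INTERFACE

Orientations are given as [roll, pitch, yaw] about the fixed x, y, z axes, in that order (R = Rz(yaw) Ry(pitch) Rx(roll)).
In Python, from plant import env, imaging, order gives the robot as it stands.
- The arm moves only by the tool servo_tool, never from a script. Its argument "increments" is a list of rows, each a list of 5 numbers: the opening, from 0 (shut) to 1 (fully open), then the shift along the tool's x, y, z in cm, then the turn about the tool's z in degrees. A call has 1 to 20 rows; each row is the pose to reach, as a shift and turn from the pose commanded when the call began, along the tool's axes at that moment; what a row does not reach only later rows make up. A row lasts 1/10 s, in which the tool goes at most 50 mm and 8.59 degrees, less where a joint would pass 70% of its speed; a pose out of reach is approached as far as the arm can. A call with a gripper value outside its range is refused whole. The fingers move at their own pace and stop on an object; the grip force is fixed at half the most. Time passes only in rows, so rows that repeat a pose let the fingers close. It gives the time, the measured TCP pose, the force, the opening and the grip force at its end, in the units of the state.
- env.state(): the state, without advancing time (a new reading comes with each control period).
- imaging.snapshot(name): name is "scene" or "top" or "wrist"; returns a dict with "pixels" (384x512x3 uint8, red, green, blue), "fx", "fy", "cx", "cy" (pixels), "distortion" ([k1, k2, p1, p2, k3] as OpenCV has them; the pictures are not rectified), "pose" (4x4, takes a point from camera to world coordinates). Camera axes: x right, y down, z forward; pixel columns grow to the right and rows downward; lengths in m; the calibration is good to about 2 mm. A picture is of the moment at which its call begins. There is no depth.
- order.hand_in(): hands the job in; it is judged then, once.
The state is a dict: "time": time; "qpos": joint angles; "qvel": joint speeds; "tau": joint torques, N m; "ee_pos": TCP position; "ee_rot": TCP orientation; "force": force on the tool from outside, world axes, zero at the start; "wrist_torque": the same for the moment, N m; "finger_gap": finger opening in m; "grip_force": force on a finger pad.
Only numpy, scipy, OpenCV 4.12 (cv2) and the standard library are available. Lean on these libraries where they do the work, as an engineer would, in place of code of your own. Each camera call takes 0.05 s, during which the arm holds its last target. There are 200 camera calls.

## Working session

There is one attempt and no reset: what is moved stays moved. The work goes in short steps, Python scripts to look and compute and a tool call to move; the robot and the scene stay as the last step left them, time stands still between calls to the robot, and variables do not carry over. Pictures are saved under pics/ and viewed, at most 14 in all, crops included, and the job is handed in when it is done.

Besides the shell and the picture viewer there is one more tool, called as a command line: name --pt "numbers of a row" for each row, then --argument value for the rest. servo_tool: Moves the arm, as the interface text tells. Its arguments: {"type":"object","properties":{"increments":{"type":"array"}},"required":["increments"]}

```bash
ls; mkdir -p pics; python3 - <<'E'
from plant import env, imaging, order
import cv2, pickle, numpy as np
s=env.state(); print(s)
d={}
for n in ("scene","top","wrist"):
    r=imaging.snapshot(n); d[n]=r
    cv2.imwrite(f"pics/{n}0.png",r["pixels"][:,:,::-1])
    print(n,r["fx"],r["fy"],r["cx"],r["cy"],r["distortion"]); print(np.round(r["pose"],3))
pickle.dump(d,open("d0.pkl","wb"))
a=cv2.imread("pics/scene0.png");b=cv2.imread("pics/top0.png")
E
```

```text
pics
{'time': 0.0, 'qpos': array([-8.01409162e+01,  5.99778263e+00,  5.52730445e+00,  8.96053224e+01,
        1.06061131e-03,  7.75274174e+01]), 'qvel': array([-0.03028595, -0.08763885, -0.09571975, -0.08962131,  0.06087301,
       -0.00044903]), 'tau': array([-3.90067123e-05, -5.56931198e+01,  5.03646934e+01,  1.70183001e-02,
       -2.36607784e-04,  1.79243534e-05]), 'ee_pos': array([ 0.22794298, -0.55465474,  0.23053323]), 'ee_rot': array([-1.79926217e+02, -1.74064003e-02,  2.23316545e+01]), 'force': array([-0.5372604 ,  0.09308534, -0.13401443]), 'wrist_torque': array([-0.02984751,  0.02558307,  0.03029844]), 'grip_force': 0.0, 'finger_gap': 0.08525054970736504}
scene 428.8413126956559 428.8413126956559 255.1423612433788 194.50428947020302 [-0.15235811  0.          0.          0.          0.        ]
[[ 0.865  0.37  -0.338  0.97 ]
 [ 0.501 -0.62   0.604 -0.717]
 [ 0.014 -0.692 -0.722  0.912]
 [ 0.     0.     0.     1.   ]]
top 433.2910065536157 433.2910065536157 251.8707165000054 201.70762128774368 [-0.15221368  0.          0.          0.          0.        ]
[[ 0.03  -0.996  0.085  0.488]
 [-0.999 -0.032 -0.017  0.009]
 [ 0.02  -0.085 -0.996  1.381]
 [ 0.     0.     0.     1.   ]]
wrist 334.77913786531974 334.77913786531974 251.81404402731553 191.01359367060786 [-0.06350334  0.          0.          0.          0.        ]
[[ 0.379 -0.892 -0.245  0.291]
 [-0.925 -0.366 -0.099 -0.529]
 [-0.001  0.265 -0.964  0.373]
 [ 0.     0.     0.     1.   ]]
```

View pics/scene0.png

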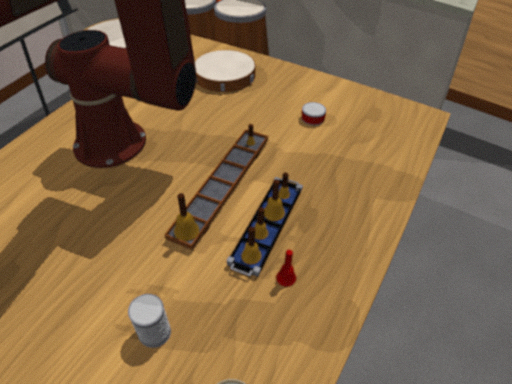

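View pics/top0.png

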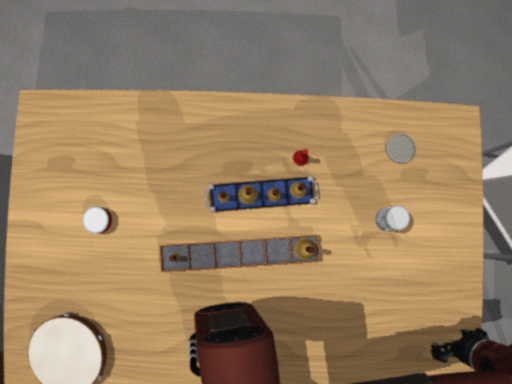

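```bash
python3 - <<'E'
import cv2,numpy as np
a=cv2.imread("pics/top0.png")[170:275,155:330];cv2.imwrite("pics/topc.png",cv2.resize(a,None,fx=4.5,fy=4.5,interpolation=cv2.INTER_CUBIC))
a=cv2.imread("pics/scene0.png")[120:290,160:310];cv2.imwrite("pics/scenec.png",cv2.resize(a,None,fx=3.5,fy=3.5,interpolation=cv2.INTER_CUBIC))
E
```

```text
(no output)
```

View pics/topc.png

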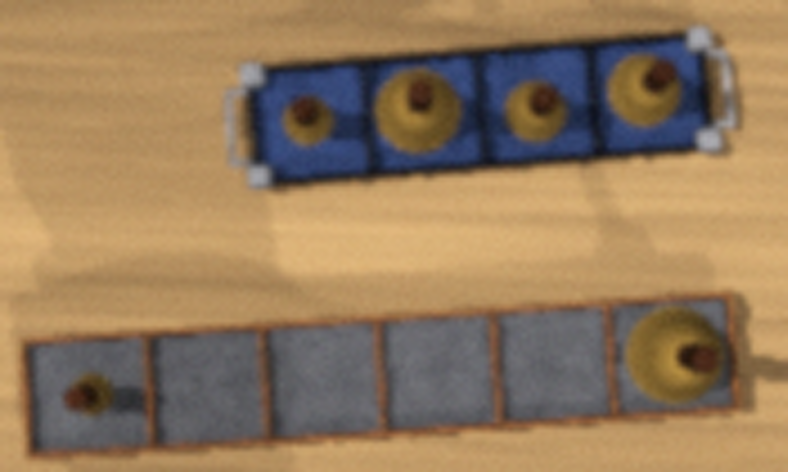

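View pics/scenec.png

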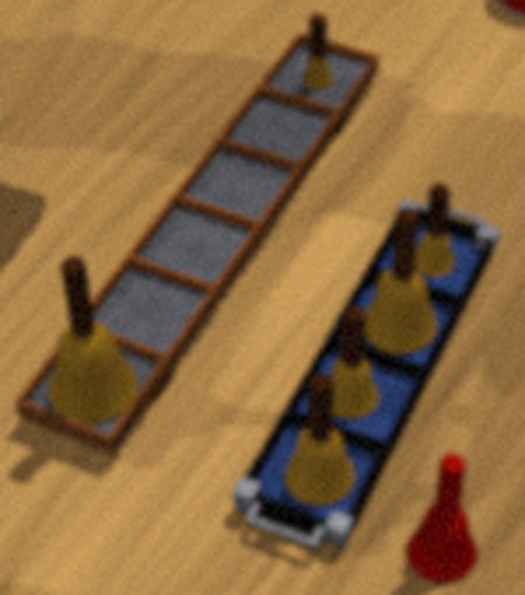

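The top view shows the storage bells left to right: 36 (223,193), 60 (248,190), 44 (276,191) and 52 (301,186). Bell_30 is at (172,258) and bell_68 at (309,249). The only lookalike for a wanted bell is the red copy of bell_52 at (301,157) in the top view, (287,268) in the scene view. It is outside the racks, so I rule it out. The close crops confirm the brass bells by mouth width (about 50:85:62:75).

```bash
cat > h.py <<'E'
import numpy as np,cv2
def rays(s,px):
    K=np.array([[s["fx"],0,s["cx"]],[0,s["fy"],s["cy"]],[0,0,1]])
    u=cv2.undistortPoints(np.array(px,float).reshape(-1,1,2),K,np.array(s["distortion"],float))[:,0]
    d=np.c_[u,np.ones(len(u))]@s["pose"][:3,:3].T
    return s["pose"][:3,3],d/np.linalg.norm(d,axis=1)[:,None]
def at_z(s,px,z):
    o,d=rays(s,px); return o+d*((z-o[2])/d[:,2])[:,None]
def tri(*sp):  # (snapshot, pixels) pairs -> points, residuals
    out=[]
    R=[rays(s,p) for s,p in sp]
    for i in range(len(R[0][1])):
        P=[np.eye(3)-np.outer(d[i],d[i]) for o,d in R]
        x=np.linalg.solve(sum(P),sum(p@o for p,(o,d) in zip(P,R)))
        out.append(np.r_[x,max(np.linalg.norm(p@(x-o)) for p,(o,d) in zip(P,R))])
    return np.array(out)
def project(s,X):
    K=np.array([[s["fx"],0,s["cx"]],[0,s["fy"],s["cy"]],[0,0,1]]);T=np.linalg.inv(s["pose"])
    return cv2.projectPoints(np.array(X,float),cv2.Rodrigues(T[:3,:3])[0],T[:3,3],K,np.array(s["distortion"],float))[0][:,0]
def rackframe(P):  # P = TL,TR,BR,BL ; image left=+y, up=+x
    P=P[:,:2];c=P.mean(0);v=(P[0]+P[3]-P[1]-P[2]);v/=np.linalg.norm(v)
    return c,v,np.degrees(np.arctan2(-v[0],v[1]))
E
python3 - <<'E'
import pickle,numpy as np
from h import *
np.set_printoptions(precision=4,suppress=True)
d=pickle.load(open("d0.pkl","rb"))
f=lambda p,k,o:(np.array(p)+.5)/k-.5+np.array(o)
tt=f([(304,106),(421,93),(545,98),(662,72),(74,397),(707,357)],4.5,(155,170))
ss=f([(439,192),(408,214),(353,315),(320,382),(318,22),(75,265)],3.5,(160,120))
print("36,60,44,52,30,68\n",tri((d["top"],tt),(d["scene"],ss)))
pt=f([(25,340),(733,295),(742,408),(32,455)],4.5,(155,170)); ps=f([(302,38),(20,405),(107,443),(376,62)],3.5,(160,120))
print(tri((d["top"],pt),(d["scene"],ps))); P=at_z(d["top"],pt,.032)
c,v,a=rackframe(P);print("play",c,a,[np.linalg.norm(P[0]-P[1]),np.linalg.norm(P[0]-P[3])],[(y,c+v*y) for y in(-.12,-.04,.04,.12)])
st=f([(247,70),(706,35),(716,148),(255,184)],4.5,(155,170));P=at_z(d["top"],st,.026)
c,v,a=rackframe(P);print("stor",c,a,np.linalg.norm(P[0]-P[1]),[c+v*y for y in(.12,.04,-.04,-.12)])
E
```

```text
36,60,44,52,30,68
 [[ 0.6208  0.0757  0.0942  0.0003]
 [ 0.6289 -0.0003  0.1375  0.0016]
 [ 0.6309 -0.0828  0.1063  0.0007]
 [ 0.6484 -0.1583  0.1209  0.    ]
 [ 0.4237  0.2213  0.09    0.0001]
 [ 0.4653 -0.1845  0.1612  0.0012]]
[[ 0.4331  0.2405  0.0677  0.0327]
 [ 0.4821 -0.2358  0.0751  0.0301]
 [ 0.4548 -0.2185 -0.0085  0.0353]
 [ 0.41    0.2827 -0.0028  0.0374]]
play [0.4428 0.0177] 5.462490689422022 [np.float64(0.4918918855931518), np.float64(0.07942878420323082)] [(-0.12, array([ 0.4542, -0.1017])), (-0.04, array([ 0.4466, -0.0221])), (0.04, array([0.439 , 0.0575])), (0.12, array([0.4314, 0.1372]))]
stor [ 0.6301 -0.045 ] 6.293464823027436 0.3238219137623317 [array([0.617 , 0.0743]), array([ 0.6257, -0.0052]), array([ 0.6345, -0.0848]), array([ 0.6433, -0.1643])]
```

servo_tool --pt "1 3 -2 -3 -5" --pt "1 7 -5 -6 -12" --pt "1 11 -8.5 -8 -20" --pt "1 15 -12 -10 -27" --pt "1 19 -15 -10 -34" --pt "1 23 -18 -10 -41" --pt "1 27 -21.5 -10 -48" --pt "1 31 -24.5 -10 -55" --pt "1 35 -27.5 -10 -62" --pt "1 39 -31 -10 -68" --pt "1 43 -34 -10 -72" --pt "1 46 -36.5 -10 -73.5" --pt "1 47.5 -37.5 -10 -73.5" --pt "1 48 -38 -10 -73.5" --pt "1 48 -38 -10 -73.5" --pt "1 48 -38 -10 -73.5" --pt "1 48 -38 -10 -73.5"

```text
time: 1.85
ee_pos: [0.5273, -0.0223, 0.3313]
ee_rot: [-180.0, 0.0, 95.7]
force: [-0.4, -0.5, -0.3]
finger_gap: 0.0852
grip_force: 0.0
```

```bash
python3 - <<'E'
from plant import env, imaging
import cv2,pickle,numpy as np
r=imaging.snapshot("wrist");s=env.state();print(s["ee_pos"],s["ee_rot"],s["qpos"],s["time"])
pickle.dump(r,open("w1.pkl","wb"));print(np.round(r["pose"],3))
cv2.imwrite("pics/w1.png",cv2.resize(r["pixels"][:,:,::-1],None,fx=1.5,fy=1.5,interpolation=cv2.INTER_CUBIC))
E
```

```text
[ 0.52727714 -0.02230998  0.33139463] [1.79995423e+02 1.94121374e-02 9.57305475e+01] [-1.66288236e+01 -3.85091897e+00  6.18684761e+00  1.00026149e+02
 -1.62116490e-02  6.76406265e+01] 1.9
[[ 0.995  0.095  0.026  0.521]
 [ 0.099 -0.96  -0.264  0.045]
 [-0.001  0.265 -0.964  0.474]
 [ 0.     0.     0.     1.   ]]
```

View pics/w1.png

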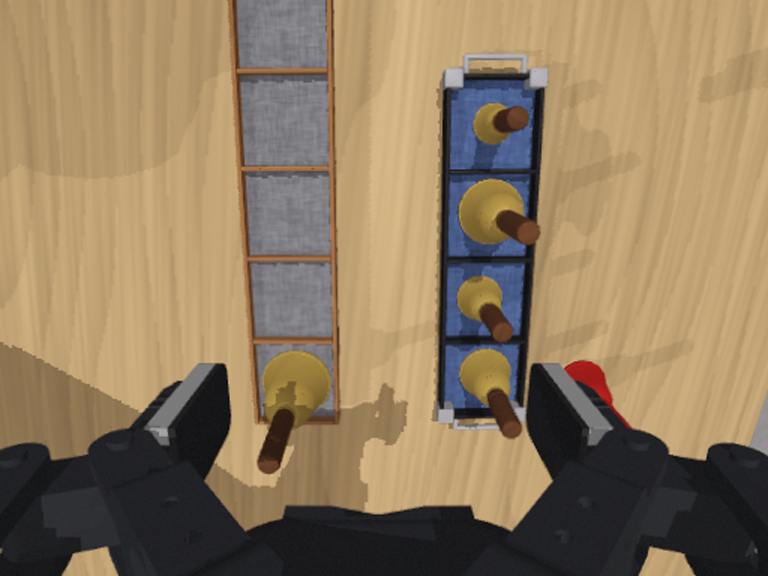

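The wrist view at 1.5x shows the handle tops at 36 (517,118), 60 (529,232), 44 (501,329) and 52 (511,428). The playing-rack partitions cross the rails at rows 72, 169, 259 and 343.

```bash
python3 - <<'E'
import pickle,numpy as np
from h import *
from scipy.optimize import least_squares
np.set_printoptions(precision=4,suppress=True)
d=pickle.load(open("d0.pkl","rb"));w=pickle.load(open("w1.pkl","rb"))
f=lambda p,k,o:(np.array(p)+.5)/k-.5+np.array(o)
tt=f([(304,106),(421,93),(545,98),(662,72)],4.5,(155,170))
ss=f([(439,192),(408,214),(353,315),(320,382)],3.5,(160,120))
ww=f([(517,118),(529,232),(501,329),(511,428)],1.5,(0,0))
print("36,60,44,52 top+wrist\n",tri((d["top"],tt),(w,ww)),"\nall\n",tri((d["top"],tt),(d["scene"],ss),(w,ww)))
for z,p in zip((.094,.136,.108,.122),ww): print(at_z(w,[p],z)[0])
# playing-rack pose from the wrist picture, height free
wp=f([(238,72),(332,71),(243,169),(333,168),(247,260),(335,258),(253,343),(336,341)],1.5,(0,0))
L=np.array([(x,y) for y in(.08,0,-.08,-.16) for x in(-.04,.04)])
pt=f([(25,340),(733,295),(742,408),(32,455)],4.5,(155,170)); C=np.array([(.042,.248),(.042,-.248),(-.042,-.248),(-.042,.248)])
def W(p,Q):
    c,s=np.cos(p[2]),np.sin(p[2]);return np.c_[Q@np.array([[c,s],[-s,c]])+p[:2],np.full(len(Q),p[3])]
def rep(name,obs,p0):
    r=least_squares(lambda p:np.concatenate([(project(s,W(p,Q))-u).ravel() for s,u,Q in obs]),p0,x_scale=[.1,.1,.1,.1])
    p=r.x;print(name,p[:2],"yaw",np.degrees(p[2]),"z",p[3],"rms px",np.sqrt((r.fun**2).mean()));return p
rep("wrist",[(w,wp,L)],[.44,.02,.1,.03]);rep("top",[(d["top"],pt,C)],[.44,.02,.1,.03])
p=rep("both",[(w,wp,L),(d["top"],pt,C)],[.44,.02,.1,.03])
print(W(p,np.array([(0,y) for y in(-.203,-.12,-.04,.04,.12,.203)])))
E
```

```text
36,60,44,52 top+wrist
 [[ 0.6219  0.0773  0.085   0.001 ]
 [ 0.6283  0.      0.1357  0.0013]
 [ 0.6318 -0.0833  0.0982  0.0007]
 [ 0.6486 -0.1586  0.119   0.    ]] 
all
 [[ 0.6203  0.0767  0.0929  0.0012]
 [ 0.6288  0.0005  0.1366  0.002 ]
 [ 0.6307 -0.0818  0.1047  0.0015]
 [ 0.6483 -0.1581  0.1203  0.0003]]
[0.6194 0.0774 0.094 ]
[0.6289 0.0012 0.136 ]
[ 0.6295 -0.0795  0.108 ]
[ 0.6475 -0.1568  0.122 ]
wrist [0.4447 0.021 ] yaw 5.4082965873396045 z 0.02851336856559938 rms px 0.5685339869259115
top [0.4424 0.0178] yaw 5.472749115372442 z 0.01893928935782296 rms px 0.4905323509306494
both [0.4443 0.0205] yaw 5.456640475853337 z 0.0269492055302572 rms px 0.7405040820958564
[[ 0.4636 -0.1815  0.0269]
 [ 0.4557 -0.0989  0.0269]
 [ 0.4481 -0.0193  0.0269]
 [ 0.4405  0.0604  0.0269]
 [ 0.4329  0.14    0.0269]
 [ 0.425   0.2226  0.0269]]
```

servo_tool --pt "0.6 0.4 2 2 0" --pt "0.6 0.7 5 5 0" --pt "0.6 1 8 9 0" --pt "0.6 1.3 10 13 0" --pt "0.6 1.3 10.3 15.5 0" --pt "0.6 1.3 10.3 16.5 0" --pt "0.6 1.3 10.3 16.5 0" --pt "0.6 1.3 10.3 16.5 0" --pt "0.6 1.3 10.3 16.5 0"

```text
time: 2.8
ee_pos: [0.6295, 0.0017, 0.1688]
ee_rot: [179.8, 0.1, 95.8]
force: [-0.1, 0.5, 0.8]
finger_gap: 0.0513
grip_force: 0.0
```

```bash
cat >> h.py <<'E'
def snap(name,fn):
    from plant import imaging
    import pickle
    r=imaging.snapshot(name);pickle.dump(r,open(f"{fn}.pkl","wb"))
    cv2.imwrite(f"pics/{fn}.png",cv2.resize(r["pixels"][:,:,::-1],None,fx=1.5,fy=1.5,interpolation=cv2.INTER_CUBIC));return r
def inc(target):  # shift in tool axes (cm) to a world point
    from plant import env
    from scipy.spatial.transform import Rotation as R
    s=env.state();return np.round(R.from_euler("xyz",s["ee_rot"],degrees=True).inv().apply(np.array(target)-s["ee_pos"])*100,2)
E
python3 - <<'E'
from h import *
r=snap("wrist","w2")
print(inc((.6287,.0007,.0965)),project(r,[(.6287,.0007,.1366),(.6203,.0767,.093),(.6307,-.0818,.105),(.6287,.0007,.010)])*1.5)
E
```

```text
[-0.1  -0.12  7.21] [[372.98075344 339.35686897]
 [371.37731546 129.09447426]
 [360.85704699 475.24240417]
 [374.30817205 263.69880486]]
```

View pics/w2.png

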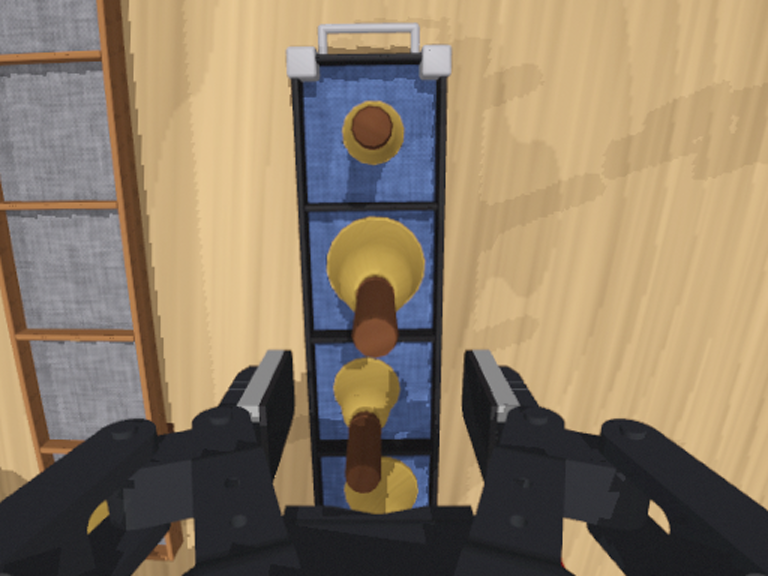

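Handle top 60 appears at (376,336) and 36 at (372,127), within 3 px of prediction, which is about 1 mm. I'll descend and grip.

servo_tool --pt "0.6 -0.1 0 2 0" --pt "0.6 -0.1 0 4.5 0" --pt "0.6 -0.1 0 6.5 0" --pt "0.6 -0.1 0 7.2 0" --pt "0.6 -0.1 0 7.2 0" --pt "0.6 -0.1 0 7.2 0" --pt "0 -0.1 0 7.2 0" --pt "0 -0.1 0 7.2 0" --pt "0 -0.1 0 7.2 0" --pt "0 -0.1 0 7.2 0" --pt "0 -0.1 0 7.2 0" --pt "0 -0.1 0 7.2 0" --pt "0 -0.1 0 7.2 0" --pt "0 -0.1 0 7.2 0"

```text
time: 4.25
ee_pos: [0.6292, 0.0011, 0.0954]
ee_rot: [179.9, 0.0, 95.8]
force: [-2.7, -0.5, 5.7]
finger_gap: 0.0166
grip_force: 58.5
```

servo_tool --pt "0 0 0 -1 0" --pt "0 0 0 -3 0" --pt "0 0 0 -6 0" --pt "0 0 0 -8.5 0" --pt "0 -0.4 -1 -9 0" --pt "0 -1.4 -3 -9 0" --pt "0 -2.7 -6 -9 0" --pt "0 -4 -9 -9 0" --pt "0 -5.4 -12 -9 0" --pt "0 -6.8 -15 -9 0" --pt "0 -7.8 -17.2 -9 0" --pt "0 -8.2 -18.2 -9 0" --pt "0 -8.2 -18.3 -8.5 0" --pt "0 -8.2 -18.3 -7 0" --pt "0 -8.2 -18.3 -4.5 0" --pt "0 -8.2 -18.3 -2.8 0" --pt "0 -8.2 -18.3 -2 0" --pt "0 -8.2 -18.3 -2 0" --pt "0 -8.2 -18.3 -2 0" --pt "0 -8.2 -18.3 -2 0"

```text
time: 6.25
ee_pos: [0.4558, -0.0991, 0.1152]
ee_rot: [179.9, 0.0, 95.8]
force: [-0.1, -0.8, -1.6]
finger_gap: 0.0166
grip_force: 59.0
```

```bash
python3 - <<'E'
from h import *
r=snap("wrist","w3")
print(inc((.4555,-.0995,.1054)),project(r,[(.4555,-.0995,.020)])*1.5)
E
```

```text
[-0.03 -0.04  0.98] [[375.43213758 291.4348246 ]]
```

View pics/w3.png

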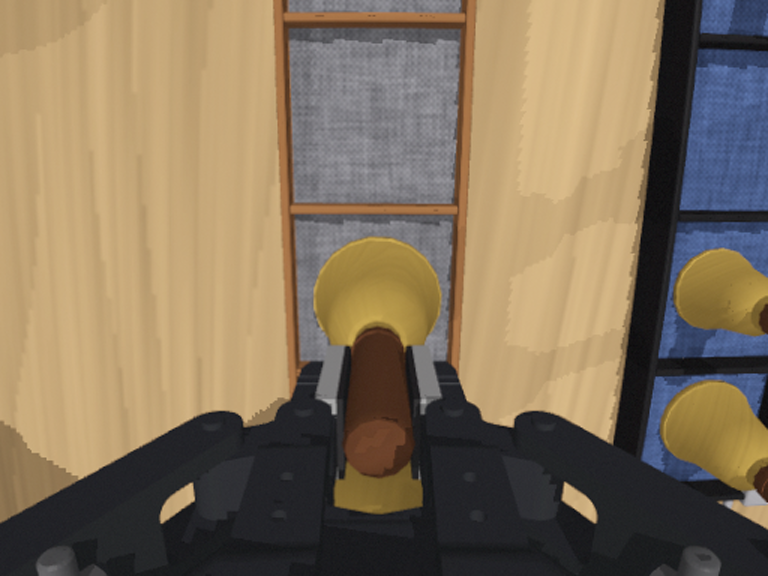

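The bell hangs upright and centred between the rails, at column 377 against a bay centre of 375. I'll lower it slowly.

servo_tool --pt "0 0 0 0.3 0" --pt "0 0 0 0.6 0" --pt "0 0 0 0.8 0" --pt "0 0 0 0.9 0" --pt "0 0 0 1 0" --pt "0 0 0 1 0" --pt "0 0 0 1 0"

```text
time: 7.0
ee_pos: [0.4552, -0.099, 0.1053]
ee_rot: [180.0, 0.0, 95.8]
force: [-3.6, 1.5, 8.4]
finger_gap: 0.0166
grip_force: 60.1
```

servo_tool --pt "0.55 0 0 1 0" --pt "0.55 0 0 1 0" --pt "0.55 0 0 1 0" --pt "0.55 0 0 1 0" --pt "0.55 0 0 0.3 0" --pt "0.55 0 0 -2 0" --pt "0.55 0 0 -6 0" --pt "0.55 0 0 -9.5 0" --pt "0.55 -0.5 1 -10 0" --pt "0.55 -2 5 -10 0" --pt "0.55 -4 9.5 -10 0" --pt "0.55 -6 14 -10 0" --pt "0.55 -7.4 17.5 -9 0" --pt "0.55 -7.8 18.6 -6 0" --pt "0.55 -7.8 18.6 -4 0" --pt "0.55 -7.8 18.6 -3.5 0" --pt "0.55 -7.8 18.6 -3.5 0" --pt "0.55 -7.8 18.6 -3.5 0"

```text
time: 8.8
ee_pos: [0.6485, -0.1578, 0.1412]
ee_rot: [179.9, 0.1, 95.8]
force: [1.1, -0.5, -0.1]
finger_gap: 0.0465
grip_force: 0.0
```

```bash
python3 - <<'E'
from h import *
r=snap("wrist","w4");snap("scene","s4")
print(inc((.6483,-.1580,.0815)),project(r,[(.6483,-.158,.1205),(.6483,-.158,.010)])*1.5)
E
```

```text
[ 0.   -0.06  5.99] [[374.87874029 349.38008131]
 [375.71004139 273.29110118]]
```

View pics/w4.png

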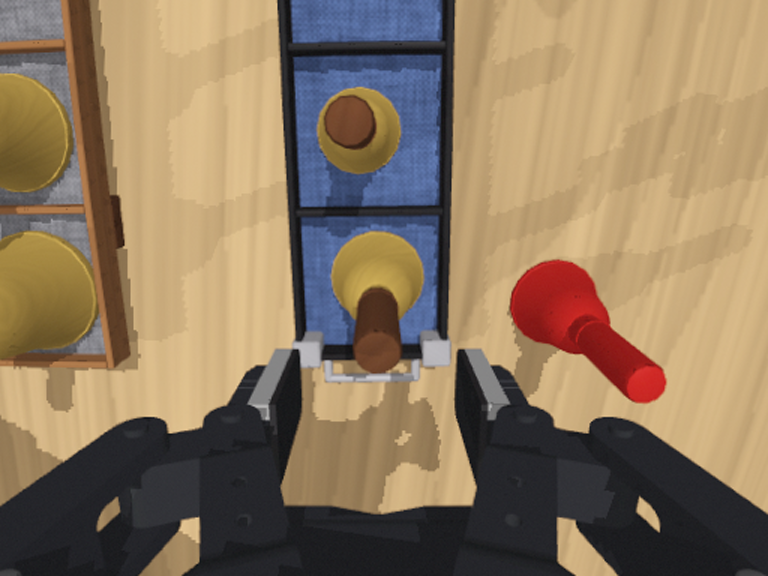

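The 52 handle top is at (377,352), against a predicted (375,349). The red bell's base is at (560,300), about 106 mm away, so the fingers clear it.

servo_tool --pt "0.55 0 0 1.5 0" --pt "0.55 0 0 3.5 0" --pt "0.55 0 0 5.3 0" --pt "0.55 0 0 6 0" --pt "0.55 0 0 6 0" --pt "0 0 0 6 0" --pt "0 0 0 6 0" --pt "0 0 0 6 0" --pt "0 0 0 6 0" --pt "0 0 0 6 0" --pt "0 0 0 6 0" --pt "0 0 0 6 0"

```text
time: 10.1
ee_pos: [0.6488, -0.158, 0.0807]
ee_rot: [179.9, 0.1, 95.8]
force: [0.0, 0.4, 5.6]
finger_gap: 0.0166
grip_force: 58.7
```

servo_tool --pt "0 0 0 -1 0" --pt "0 0 0 -4 0" --pt "0 0 0 -8 0" --pt "0 0 0 -12 0" --pt "0 0.3 -0.4 -15 0" --pt "0 1.5 -2 -16 0" --pt "0 4 -5 -16 0" --pt "0 6.8 -8 -16 0" --pt "0 9.3 -11 -16 0" --pt "0 11.9 -14 -16 0" --pt "0 14 -16.5 -16 0" --pt "0 15.4 -18.2 -16 0" --pt "0 15.8 -18.6 -15 0" --pt "0 15.8 -18.6 -12 0" --pt "0 15.8 -18.6 -8 0" --pt "0 15.8 -18.6 -4.5 0" --pt "0 15.8 -18.6 -2.5 0" --pt "0 15.8 -18.6 -1.8 0" --pt "0 15.8 -18.6 -1.8 0" --pt "0 15.8 -18.6 -1.8 0"

```text
time: 12.1
ee_pos: [0.4477, -0.0196, 0.0988]
ee_rot: [179.9, 0.0, 95.8]
force: [-0.2, -1.0, -2.2]
finger_gap: 0.0169
grip_force: 59.1
```

```bash
python3 - <<'E'
from h import *
r=snap("wrist","w5")
print(inc((.4475,-.0197,.0907)))
E
```

```text
[-0.   -0.04  0.82]
```

View pics/w5.png

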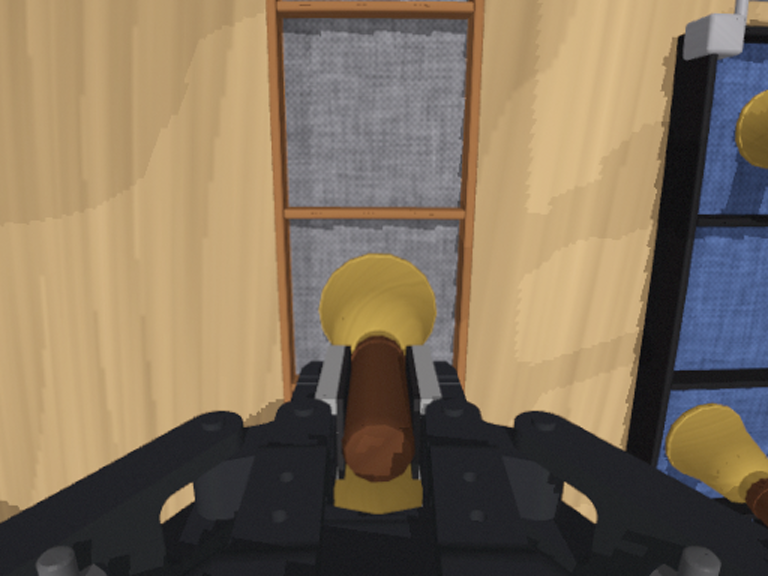

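Bell_52 hangs upright in its bay, with the mouth at (378,310) between rails at 285 and 465. I'll lower it.

servo_tool --pt "0 0 0 0.3 0" --pt "0 0 0 0.5 0" --pt "0 0 0 0.7 0" --pt "0 0 0 0.8 0" --pt "0 0 0 0.8 0" --pt "0 0 0 0.8 0"

```text
time: 12.75
ee_pos: [0.4473, -0.0194, 0.0906]
ee_rot: [179.9, 0.0, 95.8]
force: [-4.2, 1.5, 9.9]
finger_gap: 0.0164
grip_force: 60.5
```

servo_tool --pt "0.55 0 0 0.8 0" --pt "0.55 0 0 0.8 0" --pt "0.55 0 0 0.8 0" --pt "0.55 0 0 0.8 0" --pt "0.55 0 0 0 0" --pt "0.55 0 0 -2.5 0" --pt "0.55 0 0 -6.5 0" --pt "0.55 0 0 -9.5 0" --pt "0.55 -0.5 1 -10 0" --pt "0.55 -2 5 -10 0" --pt "0.55 -4 9.5 -10 0" --pt "0.55 -6 14 -10 0" --pt "0.55 -7.6 16.7 -9 0" --pt "0.55 -8 17.5 -6 0" --pt "0.55 -8 17.5 -4 0" --pt "0.55 -8 17.5 -3.5 0" --pt "0.55 -8 17.5 -3.5 0" --pt "0.55 -8 17.5 -3.5 0"

```text
time: 14.55
ee_pos: [0.6297, -0.0812, 0.1261]
ee_rot: [179.9, 0.1, 95.8]
force: [0.6, 1.4, 0.2]
finger_gap: 0.0467
grip_force: 0.0
```

```bash
python3 - <<'E'
from h import *
import pickle
np.set_printoptions(precision=4,suppress=True)
L=lambda n:pickle.load(open(n+".pkl","rb"))
g=lambda *p:(np.array([p])+.5)/1.5-.5
print(tri((L("w1"),g(501,329)),(L("w4"),g(350,121))),tri((L("w1"),g(517,118)),(L("w2"),g(372,127))))
r=snap("wrist","w6")
print(inc((.6300,-.0812,.068)),project(r,[(.6300,-.0812,.108)])*1.5)
E
```

```text
[[ 0.6318 -0.0821  0.1005  0.0001]] [[0.6203 0.0778 0.0903 0.    ]]
[ 0.01 -0.01  5.83] [[376.2759 351.896 ]]
```

View pics/w6.png

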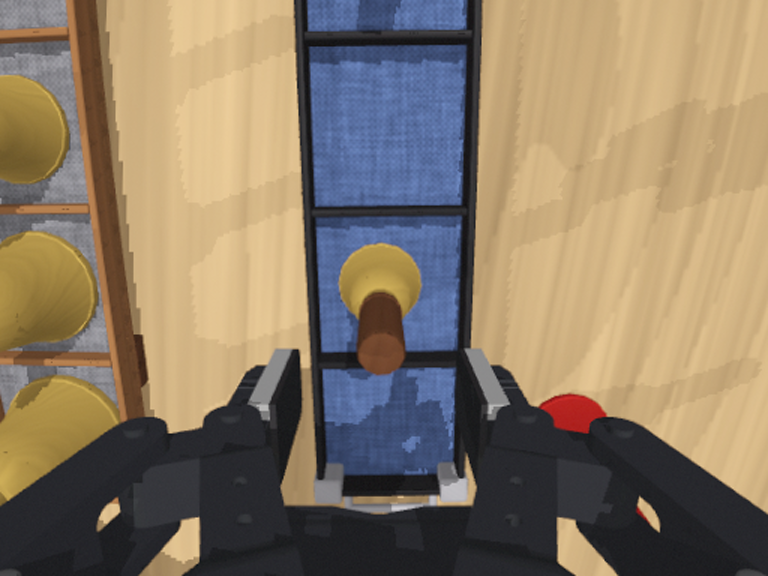

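The handle top is at (381,354), against a predicted (376,352), so I add 1 mm in tool y.

servo_tool --pt "0.55 0 0.1 1.5 0" --pt "0.55 0 0.1 3.5 0" --pt "0.55 0 0.1 5.2 0" --pt "0.55 0 0.1 5.8 0" --pt "0.55 0 0.1 5.8 0" --pt "0 0 0.1 5.8 0" --pt "0 0 0.1 5.8 0" --pt "0 0 0.1 5.8 0" --pt "0 0 0.1 5.8 0" --pt "0 0 0.1 5.8 0" --pt "0 0 0.1 5.8 0" --pt "0 0 0.1 5.8 0"

```text
time: 15.8
ee_pos: [0.631, -0.0813, 0.0675]
ee_rot: [179.9, 0.1, 95.8]
force: [0.1, -0.3, 5.4]
finger_gap: 0.0166
grip_force: 58.7
```

servo_tool --pt "0 0 0 -1 0" --pt "0 0 0 -4 0" --pt "0 0 0 -8 0" --pt "0 0 0 -12 0" --pt "0 0.3 -0.4 -14.5 0" --pt "0 1.5 -2 -15 0" --pt "0 4 -4.5 -15 0" --pt "0 6.8 -7.5 -15 0" --pt "0 9.5 -10.5 -15 0" --pt "0 12.1 -13.3 -15 0" --pt "0 14.3 -15.7 -15 0" --pt "0 15.6 -17.2 -15 0" --pt "0 16 -17.6 -14 0" --pt "0 16 -17.6 -11 0" --pt "0 16 -17.6 -7 0" --pt "0 16 -17.6 -4 0" --pt "0 16 -17.6 -2.2 0" --pt "0 16 -17.6 -1.6 0" --pt "0 16 -17.6 -1.6 0" --pt "0 16 -17.6 -1.6 0"

```text
time: 17.8
ee_pos: [0.4396, 0.06, 0.0833]
ee_rot: [179.9, 0.0, 95.8]
force: [0.3, -0.3, -0.2]
finger_gap: 0.0167
grip_force: 58.9
```

```bash
python3 - <<'E'
from h import *
r=snap("wrist","w7")
print(inc((.4400,.0600,.0775)))
E
```

```text
[-0.    0.02  0.6 ]
```

View pics/w7.png

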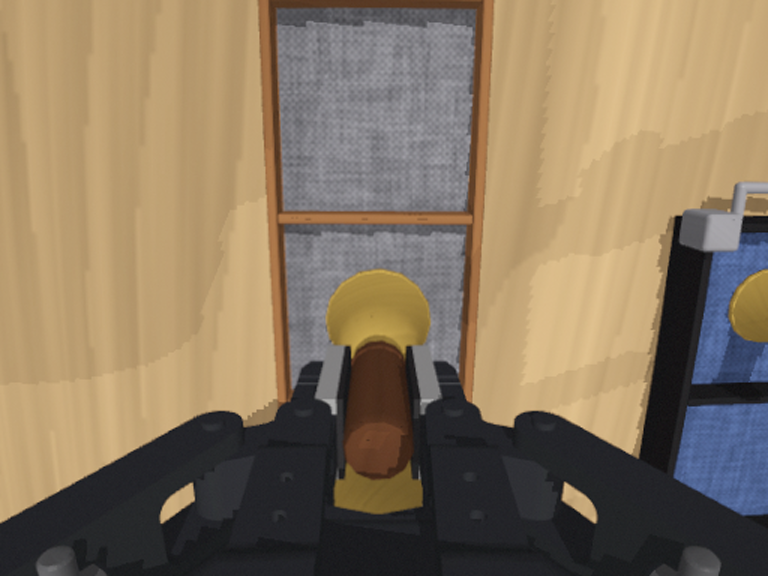

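Bell_44 hangs upright and centred, with the mouth at (378,315) between rails at 283 and 470. I'll lower it.

servo_tool --pt "0 0 0 0.2 0" --pt "0 0 0 0.4 0" --pt "0 0 0 0.5 0" --pt "0 0 0 0.6 0" --pt "0 0 0 0.6 0" --pt "0 0 0 0.6 0"

```text
time: 18.45
ee_pos: [0.4392, 0.0602, 0.0775]
ee_rot: [179.9, 0.0, 95.8]
force: [-3.5, 0.3, 9.1]
finger_gap: 0.0165
grip_force: 60.2
```

servo_tool --pt "0.55 0 0 0.6 0" --pt "0.55 0 0 0.6 0" --pt "0.55 0 0 0.6 0" --pt "0.55 0 0 0.6 0" --pt "0.55 0 0 0 0" --pt "0.55 0 0 -2.5 0" --pt "0.55 0 0 -6.5 0" --pt "0.55 0 0.5 -9 0" --pt "0.55 0 3 -9 0" --pt "0.55 -0.1 7 -9 0" --pt "0.55 -0.1 11.5 -9 0" --pt "0.55 -0.1 15.5 -9 0" --pt "0.55 -0.1 17.7 -8 0" --pt "0.55 -0.1 18.2 -6 0" --pt "0.55 -0.1 18.2 -4 0" --pt "0.55 -0.1 18.2 -3.5 0" --pt "0.55 -0.1 18.2 -3.5 0"

```text
time: 20.15
ee_pos: [0.6194, 0.0778, 0.1109]
ee_rot: [-179.9, -0.0, 95.8]
force: [0.9, 0.2, 0.4]
finger_gap: 0.0467
grip_force: 0.0
```

```bash
python3 - <<'E'
from h import *
r=snap("wrist","w8")
print(inc((.6200,.0772,.055)),project(r,[(.6200,.0772,.094)])*1.5)
E
```

```text
[-0.05 -0.01  5.7 ] [[377.20479941 355.13841839]]
```

View pics/w8.png

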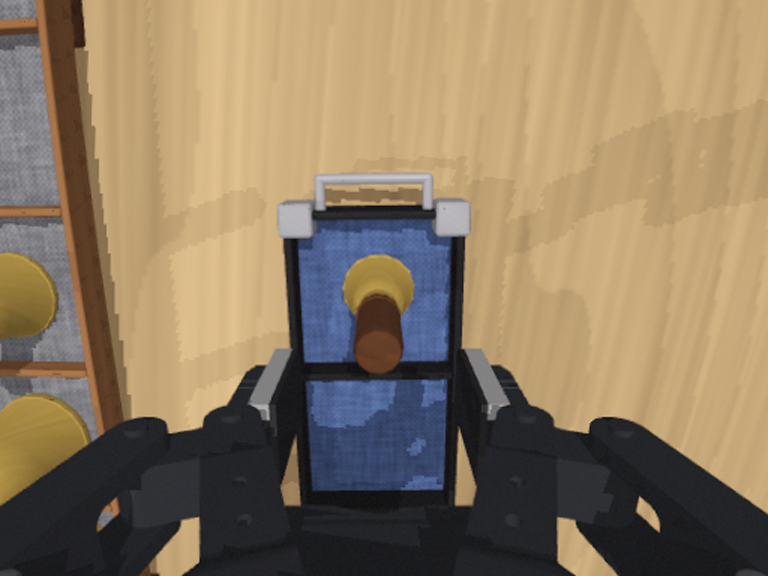

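The handle top is at (378,353), against a predicted (377,355). I'll grip it.

servo_tool --pt "0.55 0 0 1.5 0" --pt "0.55 0 0 3.5 0" --pt "0.55 0 0 5 0" --pt "0.55 0 0 5.6 0" --pt "0.55 0 0 5.6 0" --pt "0 0 0 5.6 0" --pt "0 0 0 5.6 0" --pt "0 0 0 5.6 0" --pt "0 0 0 5.6 0" --pt "0 0 0 5.6 0" --pt "0 0 0 5.6 0" --pt "0 0 0 5.6 0"

```text
time: 21.4
ee_pos: [0.6207, 0.0777, 0.0563]
ee_rot: [179.9, 0.0, 95.8]
force: [-0.1, -0.2, 5.6]
finger_gap: 0.0168
grip_force: 58.4
```

servo_tool --pt "0 0 0 -1 0" --pt "0 0 0 -4 0" --pt "0 0 0 -8 0" --pt "0 0 0 -11 0" --pt "0 0.2 -0.5 -12.5 0" --pt "0 1 -2.2 -13 0" --pt "0 2.4 -5 -13 0" --pt "0 3.8 -8 -13 0" --pt "0 5.1 -11 -13 0" --pt "0 6.4 -14 -13 0" --pt "0 7.3 -16.4 -13 0" --pt "0 7.9 -17.8 -13 0" --pt "0 8 -18.1 -12 0" --pt "0 8 -18.1 -9 0" --pt "0 8 -18.1 -5.5 0" --pt "0 8 -18.1 -3 0" --pt "0 8 -18.1 -1.9 0" --pt "0 8 -18.1 -1.6 0" --pt "0 8 -18.1 -1.6 0" --pt "0 8 -18.1 -1.6 0"

```text
time: 23.4
ee_pos: [0.4328, 0.1389, 0.0725]
ee_rot: [179.9, 0.0, 95.8]
force: [-0.3, 0.7, -0.5]
finger_gap: 0.017
grip_force: 58.8
```

```bash
python3 - <<'E'
from h import *
r=snap("wrist","w9")
print(inc((.4325,.1395,.0663)))
E
```

```text
[ 0.06 -0.03  0.63]
```

View pics/w9.png

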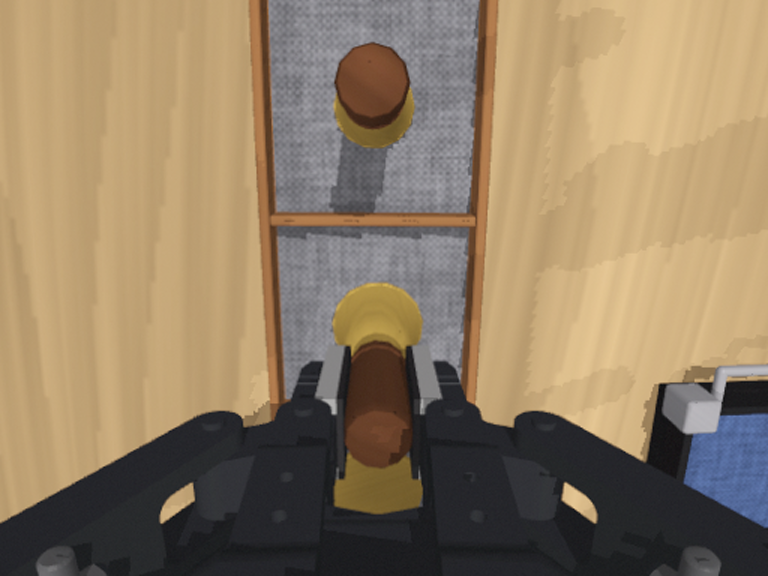

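Bell_36 hangs upright in its bay, with the mouth at (377,320). Bell_30 is undisturbed at (372,90). I'll lower it.

servo_tool --pt "0 0 0 0.2 0" --pt "0 0 0 0.4 0" --pt "0 0 0 0.5 0" --pt "0 0 0 0.6 0" --pt "0 0 0 0.65 0" --pt "0 0 0 0.65 0"

```text
time: 24.05
ee_pos: [0.4321, 0.139, 0.0662]
ee_rot: [180.0, 0.0, 95.8]
force: [-6.3, -0.2, 14.2]
finger_gap: 0.0167
grip_force: 60.4
```

Contact is confirmed at 14 N, so I'll release and retreat up and toward the empty space.

servo_tool --pt "0.55 0 0 0.6 0" --pt "0.55 0 0 0.6 0" --pt "0.55 0 0 0.6 0" --pt "0.55 0 0 0.6 0" --pt "0.55 0 0 0 0" --pt "0.55 0 0 -2 0" --pt "0.55 0 0 -6 0" --pt "0.55 0 0 -10 0" --pt "0.55 0 0 -14 0" --pt "0.55 0 2 -18 0" --pt "0.55 0 6 -20 0" --pt "0.55 0 10 -20 0" --pt "0.55 0 12 -20 0" --pt "0.55 0 12 -20 0" --pt "0.55 0 12 -20 0" --pt "0.55 0 12 -20 0" --pt "0.55 0 12 -20 0"

```text
time: 25.75
ee_pos: [0.5506, 0.1512, 0.2653]
ee_rot: [180.0, 0.0, 95.8]
force: [0.3, 0.9, -0.8]
finger_gap: 0.0468
grip_force: 0.0
```

```bash
python3 - <<'E'
from h import *
from plant import imaging
a=imaging.snapshot("scene")["pixels"][110:360,110:350,::-1]
cv2.imwrite("pics/s9.png",cv2.resize(a,None,fx=2.4,fy=2.4,interpolation=cv2.INTER_CUBIC))
E
```

```text
(no output)
```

View pics/s9.png

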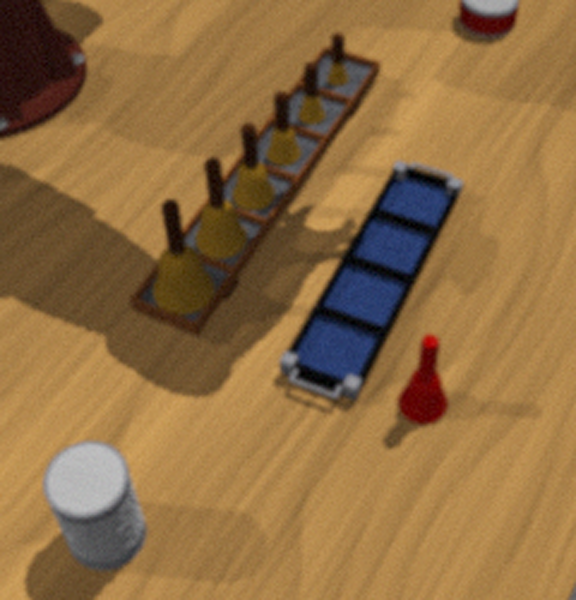

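All six bells stand upright, in size order from (180,275) to (338,65). The tins and the red bell have not moved, and the arm is clear.

```bash
python3 -c "
from plant import order
print(order.hand_in())"
```

```text
the job is handed in; nothing more can be done
None
```

I set the four bells upright in the playing rack, so the row runs 68-60-52-44-36-30, and handed the job in at about 26 s; the final picture shows the end bells and tins where they were.

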